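# Fit the core pin to the wax mould

### The job

Take the long pin with the groove near its nose out of the rack, line it up with the hole in the mould's guide plate and feed it nose first about 45 mm into the bore, then let go of it. Take hold of it again further back, by its thick head, and push it gently home: past the drag of the spring catch, until the nose comes up firmly against the stop deep in the bore and the catch has dropped into the groove; then let go, and never force this polished pin. Leave the other pin in the rack and do not disturb the things lying round the work.

Things in the scene. Friction and masses are not known exactly. Their poses are not given: they have to be found in the camera images.
- core_pin: The pin to fit: bright steel, 170 mm long, 0.15 kg (+-30 %), lying level in one of the rack's two slots. Origin on its axis, 80 mm behind the nose tip; x runs along the pin to the nose. Shaft 14 mm diameter; centre of mass near x = -20 mm. In the rack only x = -50 to +60 mm is open to fingers from the sides.
- pin_nose (a point): Centre of the core pin's nose tip, x = +80 mm on the pin. The nose tapers over its last 7 mm to 8 mm diameter. A round groove, 8 mm diameter at the bottom, 10 mm wide at the top, is centred 25 mm behind this tip. Pushing the nose under the spring catch in the bore takes some 3 to 6 N, sliding on under it about 2 N.
- pin_head (a point): Middle of the core pin's dark knurled head (20 mm diameter, 30 mm long, x = -90 to -60 mm on the pin): the place for the second grip.
- stepped_pin: The other pin in the rack, to be left there: same length and same head, but a slim 9 mm shaft without groove and a plain 14 mm nose 23 mm long. Origin and axes as on the core pin.
- rack: Fixed wooden pin rack, foot 188 x 148 x 12 mm, with slotted end blocks 58 mm high (x = +64 to +84 and -98 to -54 mm); origin under its foot, where the pins' origins lie lengthwise, x toward the pins' noses. Slots at y = +40 and -40 mm, open at the top; the pins' axes lie 45 mm above the bench.
- mould: Fixed two-part aluminium wax mould, 130 x 80 mm, 88 mm high, on a steel foot 166 x 108 x 10 mm; origin at the middle of its underside, x runs into the bore. A steel guide plate 46 x 46 x 12 mm (its face at x = -77 mm) on the side turned to the robot holds the mouth of the bore. Over 16 N on the stop, or 32 N in all between pin and mould, would spoil it.
- bore_mouth (a point): Centre of the bore's mouth, 55 mm above the bench; x runs into the bore: level, straight, oiled, 15.5 mm wide. Deep inside, out of sight, a spring catch waits 56 to 100 mm behind the mouth, and a firm buffer (6 N/mm) 25 mm behind the catch stops the nose: home is 81 to 125 mm deep, set anew for each job, not seen but felt.
- brass_tin: Round shallow tin of brass findings, 64 mm diameter, 23 mm high, standing loose to the right of the work; origin at the middle of its underside.
- wax_pot: White and red round pot, 63 mm diameter, 34 mm high, standing loose behind the work; origin at the middle of its underside.
- ring_clamp: Wooden ring clamp, 131 x 30 x 30 mm, lying loose to the right of the mould; origin at the middle of its underside. The fixed bench lamp's shade, 160 mm wide, hangs 0.58 m above it: keep a tall wrist or elbow clear of it when coming from the right.

How it is judged:
By the outcome, as a careful person would: the job done as asked, in the order asked, and still so for the second after the job is handed in, with the robot touching nothing.
It also fails if it takes over 69 s, if anything falls off the work surface, if the arm or the gripper's body presses on something with over 40 N, if the wrist force passes 120 N, or if a joint passes its speed limit or range.

### The arm

A 6-joint arm with a two-finger parallel gripper is mounted at the origin on a cart in front of the work surface, level with it; the furniture and walls round the work are solid. World frame = base frame: x ahead of the robot, y to its left, z up, the work surface at z = 0. Lengths are in m, angles in rad, forces in N, time in s.
With the tool pointing down it reaches from about 0.225 to 0.875 m from the base axis. Payload 3.4 kg.
Tool frame: the origin (TCP) lies on the centre line of the jaws, within the pads' length; the fingertips stand 11 mm ahead of it and the grasp point (between the pads) lies 8 mm behind it; z points along the fingers, y is the line along which they close (so a half turn about z gives the same grasp; the last joint's range is limited). The gripper opens to 85 mm and grips with 20 to 120 N. Pads are 22 mm wide; open, the fingers measure 114 mm over their backs; the gripper's body (76 mm by 85 mm) begins 54 mm behind the grasp point. The pads swing forward as they close: fully open they stand 13 mm farther back than shut.
Start: joints at [-1.439, 0.276, 1.505, -0, 1.361, -0.121], TCP at [0.144, -0.557, 0.242] pointing down, gripper open.
Joint ranges: [-2.89, 2.89], [-0.75, 2.08], [0.22, 2.7], [-1.18, 4.32], [0.11, 2.71], [-2.7, 2.7]. Speed limits (rad/s): [2.57, 2.57, 3.14, 3.14, 3.14, 3.14].

### API

Orientations are given as [roll, pitch, yaw] about the fixed x, y, z axes, in that order (R = Rz(yaw) Ry(pitch) Rx(roll)).
In Python, from plant import * gives the robot as it stands. The module is installed in compiled form; this text tells all that it offers.
- The arm moves only by the tool send_rows, never from a script. Its argument "increments" is a list of rows, each a list of 5 numbers: the opening in per cent of the stroke, from 0 (shut) to 100 (fully open), then the shift along the tool's x, y, z in mm, then the turn about the tool's z in rad. In form: [[claw, x, y, z, turn], ...]. A call has exactly 10 rows; each row is the pose to reach, as a shift and turn from the pose commanded when the call began, along the tool's axes at that moment; what a row does not reach only later rows make up. A row lasts 1/10 s, in which the tool goes at most 50 mm and 8.59 degrees, less where a joint would pass 70% of its speed; a pose out of reach is approached as far as the arm can. A call with a gripper value outside its range is refused whole. The fingers move at their own pace and stop on an object; "force" is the grip in N (left out, the last holds). Time passes only in rows, so rows that repeat a pose let the fingers close, or fill a call up. It gives the time, the measured TCP pose, the force, the opening and the grip force at its end, in the units of the state.
- get_state(): the state, without advancing time (a new reading comes with each control period).
- camera(name): name is "scene" or "side" or "wrist"; returns (picture, depth): 384x512x3 uint8, red, green, blue; 384x512 float32, m along the optical axis (not along the pixel's ray), 0 where there is no reading.
- camera_params(name): a dict with "K" (3x3 intrinsics, pixels), "T" (4x4, takes a point from camera to world coordinates); the wrist camera has in their place "hand_eye" (4x4, takes a point from camera to tool coordinates, whose origin is the TCP and whose axes are the flange's). Camera axes: x right, y down, z forward; pixel columns grow to the right and rows downward; lengths in m; the calibration is good to about 2 mm. The wrist camera is an equidistant fisheye: a pixel r from the principal point sees the ray r / f radians off the axis. A picture is of the moment at which its call begins: read the wrist's pose just before it. camera_params takes no time and is no camera call.
- job_done(): hands the job in; it is judged then, once.
The state is a dict: "time_s": time; "q": joint angles; "qvel": joint speeds; "tau": joint torques, N m; "tcp_pos": TCP position; "eef_rot": TCP orientation; "contact_force": force on the tool from outside, world axes, zero at the start; "wrist_torque": the same for the moment, N m; "grip_width": finger opening in m; "gripper_force": force on a finger pad.
Only numpy, scipy, OpenCV 4.12 (cv2) and the standard library are available. Lean on these libraries where they do the work, as an engineer would, in place of code of your own. Each camera call takes 0.05 s, during which the arm holds its last target. There are 200 camera calls.

## Working session

There is one attempt and no reset: what is moved stays moved. The work goes in short steps, Python scripts to look and compute and a tool call to move; the robot and the scene stay as the last step left them, time stands still between calls to the robot, and variables do not carry over. Pictures are saved under pics/ and viewed, at most 10 in all, crops included, and the job is handed in when it is done.

Besides the shell and the picture viewer there is one more tool, called as name(argument=value, ...), one argument or row to a line, values as JSON. send_rows: Moves the arm, as the interface text tells. Its arguments: {"type":"object","properties":{"increments":{"type":"array"},"force":{"type":"number"}},"required":["increments"]}

```bash
mkdir -p pics
cat > h.py <<'E'
from plant import *
import numpy as np, cv2
from scipy.spatial.transform import Rotation as Ro
def grab(n,tag):
    p,d=camera(n); cv2.imwrite(f'pics/{tag}.png',p[:,:,::-1]); np.savez(f'pics/{tag}.npz',p=p,d=d); return p,d
def pts(n,d):
    c=camera_params(n);K,T=np.array(c['K']),np.array(c['T'])
    v,u=np.mgrid[:384,:512]
    P=np.stack([(u-K[0,2])/K[0,0]*d,(v-K[1,2])/K[1,1]*d,d],-1)
    return P@T[:3,:3].T+T[:3,3]
E
python3 - <<'E'
from h import *
s=get_state();print(s)
for n in('scene','side','wrist'):
    grab(n,n+'0');print(n,camera_params(n))
a=cv2.imread('pics/scene0.png');b=cv2.imread('pics/side0.png')
E
```

```text
{'time_s': 0.0, 'q': array([-1.43898745e+00,  2.76602123e-01,  1.50617318e+00,  8.86923080e-06,
        1.36071204e+00, -1.20997379e-01]), 'qvel': array([-0.00140655,  0.0007115 ,  0.0004151 , -0.00115957,  0.00035278,
        0.00062021]), 'tau': array([ 3.24727671e-04, -4.16778767e+01, -2.45804787e+01,  3.58970317e-05,
        1.10906549e-02,  2.66193877e-05]), 'tcp_pos': array([ 0.14374899, -0.55619246,  0.24141969]), 'eef_rot': array([-3.13971287e+00, -2.37299879e-04,  2.52804179e-01]), 'contact_force': array([ 0.48806947,  0.46140674, -0.31845588]), 'wrist_torque': array([-0.04492505, -0.02812997, -0.02484505]), 'gripper_force': 0.0, 'grip_width': 0.08511780219542213}
scene {'K': array([[365.08826467,   0.        , 257.42595607],
       [  0.        , 365.08826467, 178.93125237],
       [  0.        ,   0.        ,   1.        ]]), 'T': array([[-0.66810572, -0.50665135,  0.54492124, -0.01836588],
       [-0.74395381,  0.46759689, -0.47737394,  0.49394826],
       [-0.01294132, -0.72433249, -0.68932936,  0.85083082],
       [ 0.        ,  0.        ,  0.        ,  1.        ]])}

[... 237 characters left out ...]
  [-0.96129436,  0.10402141, -0.25513272,  0.30739181],
       [ 0.00555183, -0.91849179, -0.39540108,  0.60435956],
       [ 0.        ,  0.        ,  0.        ,  1.        ]])}
wrist {'K': array([[297.31863964,   0.        , 254.39607222],
       [  0.        , 297.31863964, 190.84450328],
       [  0.        ,   0.        ,   1.        ]]), 'hand_eye': array([[-4.33939863e-04, -9.60642312e-01, -2.77787978e-01,
         7.03804693e-02],
       [ 9.99999877e-01, -3.50204283e-04, -3.51054639e-04,
         8.47988961e-04],
       [ 2.39955401e-04, -2.77788096e-01,  9.60642346e-01,
        -1.31469461e-01],
       [ 0.00000000e+00,  0.00000000e+00,  0.00000000e+00,
         1.00000000e+00]])}
```

View pics/scene0.png

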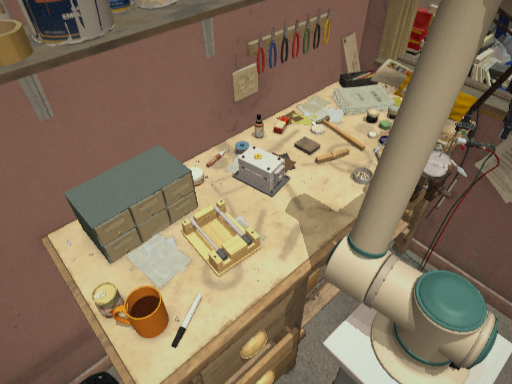

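View pics/side0.png

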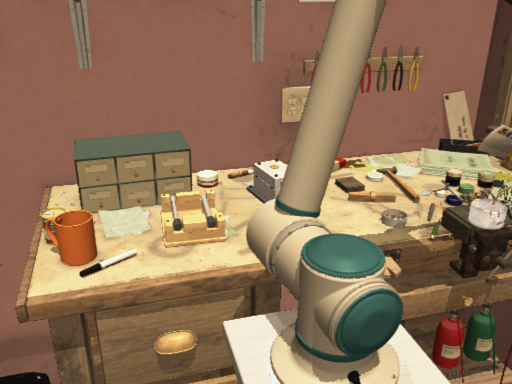

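The scene view shows the rack at about (222,237), with two pins and their dark heads toward the front. The mould is at (262,170) and the shallow tin at (361,175). The side view has the rack at (193,218) and the mould at (270,180).

Run:
```python
from h import *
out=[]
z=np.load('pics/scene0.npz');P=pts('scene',z['d'])
for n,(u,v) in dict(rackc=(222,237),mouldtop=(258,158)).items(): print(n,P[v,u].round(3))
im=cv2.imread('pics/scene0.png')
for nm,(u0,v0,u1,v1),lo,hi in (('mould',(225,135,300,200),.082,.1),('rack',(170,190,270,285),.05,.064),('mfoot',(225,135,300,200),.006,.013)):
    m=np.zeros((384,512),bool);m[v0:v1,u0:u1]=1
    m&=(P[...,2]>lo)&(P[...,2]<hi)
    m=cv2.morphologyEx(m.astype(np.uint8),cv2.MORPH_OPEN,np.ones((2,2)))>0
    q=P[m];r=cv2.minAreaRect((q[:,:2]*1000).astype(np.float32));print(nm,len(q),r,np.median(q[:,2]))
a=cv2.resize(im[195:280,170:270],None,fx=5,fy=5,interpolation=cv2.INTER_CUBIC)
b=cv2.resize(im[135:205,225:300],None,fx=4,fy=4,interpolation=cv2.INTER_CUBIC)
c=np.zeros((425,800,3),np.uint8);c[:,:500]=a;c[:280,500:800]=b
cv2.imwrite('pics/c0.png',c)
```

```text
rackc [0.534 0.149 0.013]
mouldtop [ 0.654 -0.099  0.091]
mould 709 ((316.7598876953125, 145.33853149414062), (144.99530029296875, 956.205078125), 52.49263381958008) 0.08933770471266067
rack 1167 ((331.2520751953125, 235.77293395996094), (224.1138458251953, 839.8343505859375), 68.49746704101562) 0.0566366573153827
mfoot 261 ((655.2138061523438, -117.90603637695312), (208.71517944335938, 184.8553009033203), 36.03384780883789) 0.01012502350907607
```

View pics/c0.png

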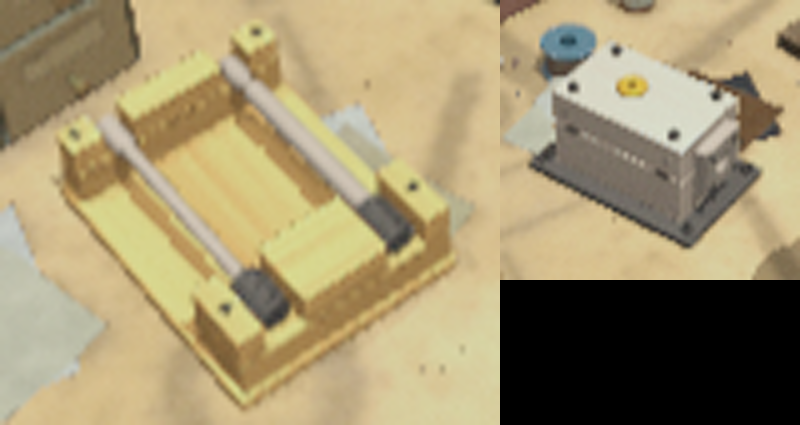

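The crop shows the right-hand pin as the thick one: nose near scene pixel (217,208), head end near (250,243). The slim pin with the fat nose is on the left. The guide plate is on the mould's right face, at about (281,171).

```bash
cat >> h.py <<'E'
def cast(n,uv,z):
    c=camera_params(n);K,T=np.array(c['K']),np.array(c['T'])
    uv=np.atleast_2d(np.array(uv,float));r=np.c_[(uv-K[[0,1],[0,1]*1][:0].sum() - [K[0,2],K[1,2]])/[K[0,0],K[1,1]],np.ones(len(uv))]@T[:3,:3].T
    return T[:3,3]+r*((z-T[2,3])/r[:,2])[:,None]
def wcast(uv,z,s=None):
    s=s or get_state();c=camera_params('wrist');K,H=np.array(c['K']),np.array(c['hand_eye'])
    T=np.eye(4);T[:3,:3]=Ro.from_euler('xyz',s['eef_rot']).as_matrix();T[:3,3]=s['tcp_pos'];T=T@H
    d=np.atleast_2d(np.array(uv,float))-[K[0,2],K[1,2]];r=np.hypot(*d.T);t=r/K[0,0]
    ray=np.c_[d/np.maximum(r,1e-9)[:,None]*np.sin(t)[:,None],np.cos(t)]@T[:3,:3].T
    return T[:3,3]+ray*((z-T[2,3])/ray[:,2])[:,None]
E
sed -i 's/(uv-K\[\[0,1\],\[0,1\]\*1\]\[:0\].sum() - \[K\[0,2\],K\[1,2\]\])/(uv-[K[0,2],K[1,2]])/' h.py
python3 - <<'E'
from h import *
cr=np.array([(553,92),(612,42),(738,98),(682,152)],float);px=np.c_[225+(cr[:,0]-500)/4,135+cr[:,1]/4]
m=cast('scene',px,.088);print('mould corners',m.round(3),m.mean(0))
e=(m[0]-m[3]+m[1]-m[2])[:2];print('len',np.hypot(*e)/2,'x yaw',np.arctan2(e[1],e[0]))
g=cast('scene',[(170+237/5,195+68/5),(170+245/5,195+80/5),(170+370/5,195+205/5),(170+385/5,195+220/5)],.052);print(g.round(3))
e=g[2]-g[0];print(np.arctan2(-e[1],-e[0]))
# rack foot corners
f=cast('scene',[(170+60/5,195+183/5),(170+243/5,195+400/5),(170+455/5,195+255/5)],.012);print('foot',f.round(3))
for a,b in((0,1),(2,1)):
    e=f[a]-f[b];print(np.hypot(*e[:2]),np.arctan2(e[1],e[0]))
print(((f[0]+f[2])/2).round(3))
s=get_state();print(s['tcp_pos'])
E
```

```text
mould corners [[ 0.7   -0.054  0.088]
 [ 0.716 -0.132  0.088]
 [ 0.593 -0.159  0.088]
 [ 0.577 -0.082  0.088]] [ 0.64635862 -0.10664728  0.088     ]
len 0.1255558086667287 x yaw 0.21560187698137212
[[0.599 0.111 0.052]
 [0.588 0.113 0.052]
 [0.47  0.119 0.052]
 [0.457 0.119 0.052]]
-0.05702003729216327
foot [[0.628 0.222 0.012]
 [0.442 0.231 0.012]
 [0.436 0.087 0.012]]
0.18599516911202876 -0.04781248207587479
0.14404894103025281 -1.6172822182873263
[0.532 0.155 0.012]
[ 0.14374314 -0.55633574  0.24164552]
```

send_rows(
  increments=[
    [100, 15, -16, 0, 0],
    [100, 45, -47, 0, 0],
    [100, 79, -83, 0, 0],
    [100, 113, -119, 0, 0],
    [100, 147, -155, 0, 0],
    [100, 181, -191, 0, 0],
    [100, 215, -227, 0, 0],
    [100, 249, -263, 0, 0],
    [100, 283, -299, 0, 0],
    [100, 317, -335, 0, 0],
  ],
)

```text
time_s: 1.15
tcp_pos: [0.3673, -0.1512, 0.2423]
eef_rot: [3.141, -0.0, 0.252]
contact_force: [-0.3, -0.9, -0.2]
grip_width: 0.0852
gripper_force: 0.0
```

send_rows(
  increments=[
    [100, 34, -36, 0, 0.04],
    [100, 68, -72, 0, 0.09],
    [100, 102, -108, 0, 0.14],
    [100, 136, -144, 0, 0.19],
    [100, 165, -175, 0, 0.24],
    [100, 190, -200, 0, 0.28],
    [100, 205, -215, 0, 0.3],
    [100, 212, -221, 0, 0.3],
    [100, 212, -221, 0, 0.3],
    [100, 212, -221, 0, 0.3],
  ],
)

```text
time_s: 2.15
tcp_pos: [0.5163, 0.113, 0.242]
eef_rot: [3.141, 0.001, -0.047]
contact_force: [0.2, -0.2, 0.2]
grip_width: 0.0851
gripper_force: 0.0
```

Run:
```python
from h import *
s=get_state();print(s['time_s'],s['tcp_pos'],s['eef_rot'],s['contact_force']);grab('wrist','w1')
```

```text
2.15 [0.5162741  0.11302307 0.24202525] [ 3.14055616e+00  1.14584173e-03 -4.72479012e-02] [ 0.19428803 -0.20491383  0.20744306]
```

View pics/w1.png

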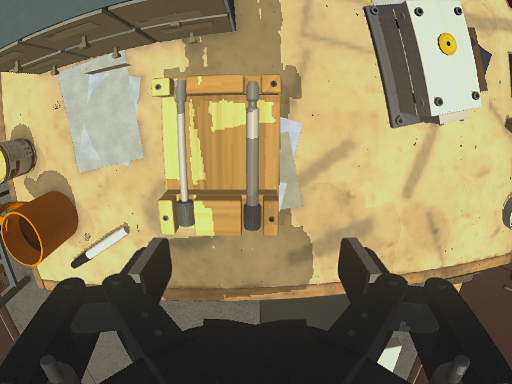

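The wrist view shows the core pin on the right: nose at about (252,82), groove at (253,98), head (253,205–230). It is already nearly under the tool's centre line.

Run:
```python
from h import *
s=get_state();z=np.load('pics/w1.npz');g=cv2.cvtColor(z['p'],cv2.COLOR_RGB2HSV).astype(int)
m=(g[...,1]<70);pl=[]
for v in (112,125,140,150,160,175,185,212,220):
    r=np.where(m[v,238:268])[0]+238
    w=wcast([(r.min()-.5,v),(r.max()+.5,v)],.045,s);pl.append(w.mean(0));print(v,r.min(),r.max(),len(r),w.mean(0).round(4),abs(w[0,1]-w[1,1]).round(4))
pl=np.array(pl);k=np.polyfit(pl[:,0],pl[:,1],1);print('yaw',np.arctan(k[0]),k)
print('sat col',g[70:100:2,252,1],g[196:240:2,253,2])
print(wcast([(252,82),(253,205),(253,230)],.045,s).round(4))
```

```text
112 247 258 12 [0.5813 0.1108 0.045 ] 0.0131
125 247 258 12 [0.5669 0.1115 0.045 ] 0.0132
140 247 258 12 [0.5502 0.1124 0.045 ] 0.0133
150 247 258 12 [0.539  0.1129 0.045 ] 0.0133
160 247 257 11 [0.5277 0.114  0.045 ] 0.0123
175 247 257 11 [0.5104 0.1149 0.045 ] 0.0125
185 247 257 11 [0.4987 0.1155 0.045 ] 0.0126
212 244 260 17 [0.4659 0.1172 0.045 ] 0.02
220 244 259 16 [0.4557 0.1183 0.045 ] 0.019
yaw -0.05839633326109096 [-0.0584628   0.14466722]
sat col [113 109 108 144 153 141  45  47  39  42  39  39  38  38  39] [133 133 133 135 134  92  76  78  77  77  77  76  76  76  82  83  76  94
 166 164 165 166]
[[0.6145 0.1097 0.045 ]
 [0.4745 0.1155 0.045 ]
 [0.4427 0.1171 0.045 ]]
```

send_rows(
  increments=[
    [100, -4, -1.5, 10, 0.011],
    [100, -4, -1.5, 40, 0.011],
    [100, -4, -1.5, 75, 0.011],
    [100, -4, -1.5, 110, 0.011],
    [100, -4, -1.5, 140, 0.011],
    [100, -4, -1.5, 165, 0.011],
    [100, -4, -1.5, 185, 0.011],
    [100, -4, -1.5, 197, 0.011],
    [100, -4, -1.5, 205, 0.011],
    [100, -4, -1.5, 205, 0.011],
  ],
)

```text
time_s: 3.2
tcp_pos: [0.5124, 0.1152, 0.0367]
eef_rot: [3.141, 0.001, -0.059]
contact_force: [-1.0, -0.1, 0.6]
grip_width: 0.0856
gripper_force: 0.0
```

send_rows(
  increments=[
    [0, 0, 0, 0, 0],
    [0, 0, 0, 0, 0],
    [0, 0, 0, 0, 0],
    [0, 0, 0, 0, 0],
    [0, 0, 0, 0, 0],
    [0, 0, 0, 0, 0],
    [0, 0, 0, 0, 0],
    [0, 0, 0, 0, 0],
    [0, 0, 0, 0, 0],
    [0, 0, 0, 0, 0],
  ],
  force=35,
)

```text
time_s: 4.2
tcp_pos: [0.5132, 0.1156, 0.0377]
eef_rot: [3.142, -0.001, -0.058]
contact_force: [-0.1, 0.1, 5.4]
grip_width: 0.0128
gripper_force: 34.1
```

send_rows(
  increments=[
    [0, 0, 0, -5, 0],
    [0, 0, 0, -15, 0],
    [0, 0, 0, -30, 0],
    [0, 0, 0, -48, 0],
    [0, 0, 0, -66, 0],
    [0, 0, 0, -84, 0],
    [0, 0, 0, -100, 0],
    [0, 0, 0, -112, 0],
    [0, 0, 0, -118, 0],
    [0, 0, 0, -120, 0],
  ],
)

```text
time_s: 5.2
tcp_pos: [0.5132, 0.1156, 0.1578]
eef_rot: [-3.142, -0.001, -0.058]
contact_force: [0.6, 0.5, -0.6]
grip_width: 0.013
gripper_force: 34.1
```

send_rows(
  increments=[
    [0, -2, 10, 0, -0.02],
    [0, -7, 30, 0, -0.05],
    [0, -15, 60, 0, -0.09],
    [0, -25, 96, 0, -0.13],
    [0, -37, 132, 0, -0.17],
    [0, -50, 168, 0, -0.21],
    [0, -62, 204, 0, -0.24],
    [0, -72, 235, 0, -0.26],
    [0, -80, 257, 0, -0.27],
    [0, -83, 267, 0, -0.275],
  ],
)

```text
time_s: 6.2
tcp_pos: [0.4134, -0.1475, 0.1567]
eef_rot: [-3.141, 0.001, 0.215]
contact_force: [0.0, 0.0, -1.5]
grip_width: 0.0127
gripper_force: 34.2
```

Run:
```python
from h import *
s=get_state();print(s['time_s'],s['tcp_pos'],s['eef_rot'],s['contact_force'],s['wrist_torque'],s['grip_width']);grab('wrist','w2');np.savez('pics/w2s.npz',**s)
```

```text
6.2 [ 0.41335873 -0.14749692  0.15667933] [-3.14093982e+00  1.49463515e-03  2.14589205e-01] [ 0.02676966  0.02343155 -1.51063797] [-0.04035217 -0.00882762  0.00322601] 0.012730644771115015
```

View pics/w2.png

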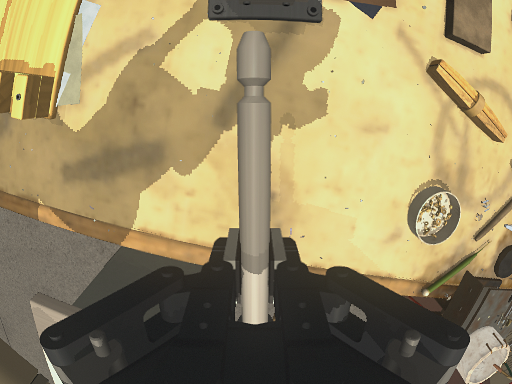

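The pin is held straight, nose at (255,32). Only the front edge of the mould's foot shows at the top, (209–322, 18), so I'll raise for a better view.

send_rows(
  increments=[
    [0, 0, 0, -10, 0],
    [0, -5, 0, -25, 0],
    [0, -10, 0, -45, 0],
    [0, -15, 0, -65, 0],
    [0, -20, 0, -85, 0],
    [0, -20, 0, -105, 0],
    [0, -20, 0, -118, 0],
    [0, -20, 0, -120, 0],
    [0, -20, 0, -120, 0],
    [0, -20, 0, -120, 0],
  ],
)

```text
time_s: 7.25
tcp_pos: [0.3948, -0.1496, 0.2766]
eef_rot: [-3.14, 0.001, 0.218]
contact_force: [-0.3, 0.1, -0.7]
grip_width: 0.013
gripper_force: 34.2
```

Run:
```python
from h import *
s=get_state();print(s['time_s'],s['tcp_pos'],s['eef_rot'],s['contact_force'],s['grip_width']);p,d=grab('wrist','w3');np.savez('pics/w3s.npz',**s)
cv2.imwrite('pics/w3c.png',cv2.resize(p[:150,160:360,::-1],None,fx=4,fy=4,interpolation=cv2.INTER_CUBIC))
```

```text
7.25 [ 0.39483273 -0.14959055  0.2765796 ] [-3.14035930e+00  1.04831662e-03  2.17722198e-01] [-0.34782879  0.07272955 -0.65379571] 0.013005841217405759
```

View pics/w3c.png

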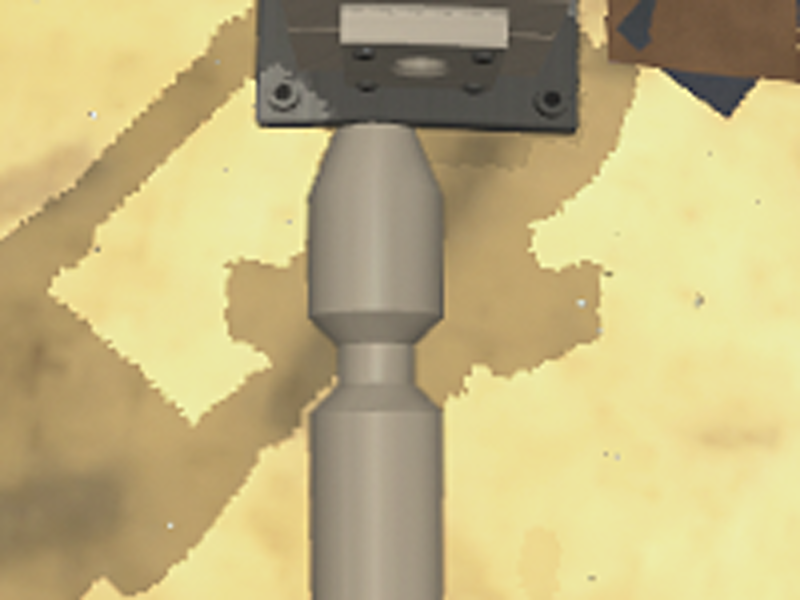

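The crop (4x, offset 160,0) shows the guide plate's upper front edge from (341,44) to (507,49), with the bore's mouth at (420,66). The foot's front corners are (259,126) and (577,132), and the pin's nose is at (375,124).

Run:
```python
from h import *
s=dict(np.load('pics/w3s.npz'))
f=lambda L:np.array([(160+(x+.5)/4-.5,(y+.5)/4-.5) for x,y in L])
def rep(n,L,z):
    w=wcast(f(L),z,s);e=w[0]-w[1];print(n,w.round(4).tolist(),'len',np.hypot(*e[:2]).round(4),'normal yaw',np.arctan2(-e[0],e[1]).round(4),'mid',w.mean(0).round(4));return w
rep('plate top front',[(341,45),(507,49)],.078)
rep('plate top back',[(341,5),(508,10)],.078)
rep('bolts',[(284,92),(552,98)],.010)
rep('foot',[(259,126),(577,132)],.010)
rep('hole',[(392,66),(448,66)],.055)
za=s['tcp_pos'][2]+.008
rep('pin front',[(309,200),(443,200)],za)
rep('pin back',[(310,590),(443,590)],za)
rep('tip',[(343,126),(408,126)],za)
R=Ro.from_euler('xyz',s['eef_rot']).as_matrix();print(R.round(4))
# pin in tool frame
for L in ([(309,200),(443,200)],[(310,590),(443,590)],[(343,124),(408,124)]):
    w=wcast(f(L),za,s).mean(0);print('tool',(R.T@(w-s['tcp_pos'])).round(4))
```

```text
plate top front [[0.5694, -0.1008, 0.078], [0.5788, -0.1456, 0.078]] len 0.0458 normal yaw 0.2057 mid [ 0.5741 -0.1232  0.078 ]
plate top back [[0.5816, -0.0981, 0.078], [0.5908, -0.1434, 0.078]] len 0.0463 normal yaw 0.1997 mid [ 0.5862 -0.1208  0.078 ]
bolts [[0.5706, -0.079, 0.01], [0.5887, -0.166, 0.01]] len 0.0889 normal yaw 0.205 mid [ 0.5797 -0.1225  0.01  ]
foot [[0.5571, -0.0735, 0.01], [0.579, -0.1767, 0.01]] len 0.1054 normal yaw 0.2085 mid [ 0.5681 -0.1251  0.01  ]
hole [[0.5732, -0.1146, 0.055], [0.577, -0.1306, 0.055]] len 0.0165 normal yaw 0.2308 mid [ 0.5751 -0.1226  0.055 ]
pin front [[0.4859, -0.123, 0.2846], [0.4888, -0.1363, 0.2846]] len 0.0137 normal yaw 0.2162 mid [ 0.4874 -0.1297  0.2846]
pin back [[0.4459, -0.1317, 0.2846], [0.4489, -0.1453, 0.2846]] len 0.0139 normal yaw 0.2173 mid [ 0.4474 -0.1385  0.2846]
tip [[0.4945, -0.1246, 0.2846], [0.4959, -0.1311, 0.2846]] len 0.0066 normal yaw 0.2158 mid [ 0.4952 -0.1279  0.2846]
[[ 0.9764  0.216  -0.0013]
 [ 0.216  -0.9764  0.001 ]
 [-0.001  -0.0012 -1.    ]]
tool [ 0.0946  0.0005 -0.0081]
tool [ 0.0537  0.0006 -0.0081]
tool [ 0.1029  0.0005 -0.0081]
```

send_rows(
  increments=[
    [0, 3, 1, 10, 0.011],
    [0, 8, 2, 35, 0.011],
    [0, 15, 3, 65, 0.011],
    [0, 22, 5, 95, 0.011],
    [0, 30, 6, 125, 0.011],
    [0, 38, 8, 155, 0.011],
    [0, 45, 9, 185, 0.011],
    [0, 50, 10, 208, 0.011],
    [0, 53, 10.7, 222, 0.011],
    [0, 54, 11, 229, 0.011],
  ],
)

```text
time_s: 8.3
tcp_pos: [0.4491, -0.1489, 0.0458]
eef_rot: [-3.139, 0.003, 0.205]
contact_force: [0.1, 0.0, -0.5]
grip_width: 0.0128
gripper_force: 34.2
```

Run:
```python
from h import *
s=get_state();print(s['time_s'],s['tcp_pos'],s['eef_rot'],s['contact_force'],s['wrist_torque'])
p,d=grab('wrist','w4');np.savez('pics/w4s.npz',**s);p2,_=grab('side','s4');p3,_=grab('scene','c4')
a=cv2.resize(p[:100,180:330,::-1],(450,300),interpolation=cv2.INTER_CUBIC)
c=np.zeros((600,800,3),np.uint8);c[:300,:450]=a
c[300:600,:400]=cv2.resize(p3[130:220,190:310,::-1],(400,300),interpolation=cv2.INTER_CUBIC)
c[300:600,400:]=cv2.resize(p2[150:240,220:340,::-1],(400,300),interpolation=cv2.INTER_CUBIC)
cv2.imwrite('pics/c4.png',c)
T=np.array(s['tcp_pos']);m=np.array([.5741,-.1230]);u=np.array([.9787,.2055]);t=np.array([.2055,-.9787]);print((T[:2]-m)@u,(T[:2]-m)@t)
```

```text
8.3 [ 0.44911872 -0.14894117  0.0458287 ] [-3.13896833  0.00330229  0.20536415] [ 0.10742955  0.02443066 -0.48904737] [-0.01825928 -0.05046787 -0.00795905]
-0.12765008577425918 -0.0002950331065470171
```

View pics/c4.png

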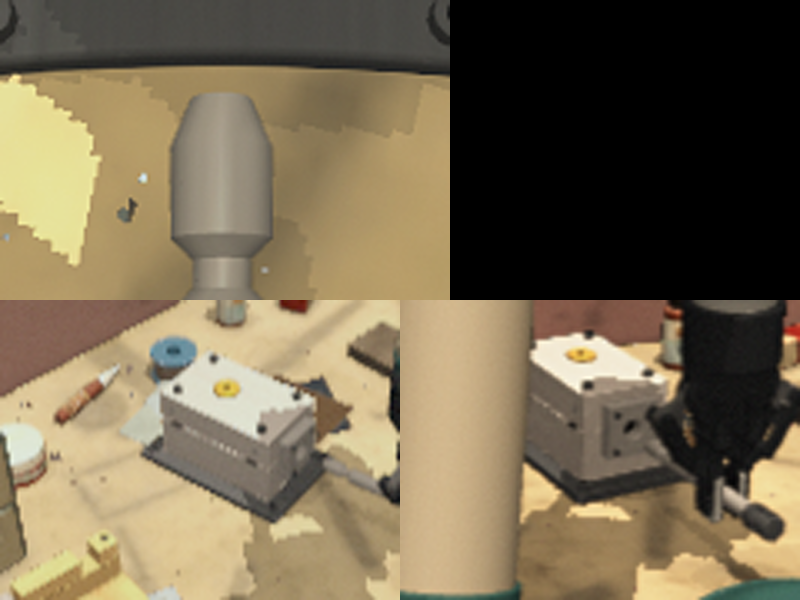

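The wrist crop shows the nose centred ahead of the foot (220,95), and the side crop shows the nose just short of the hole at (632,425).

Run:
```python
from h import *
s=get_state();print(s['time_s'],s['tcp_pos'],s['eef_rot'],s['contact_force'],s['wrist_torque'])
T=np.array(s['tcp_pos']);m=np.array([.5741,-.1230]);u=np.array([.9787,.2055]);t=np.array([.2055,-.9787]);print((T[:2]-m)@u,(T[:2]-m)@t)
```

```text
8.45 [ 0.44983043 -0.14944213  0.04772573] [-3.14076728e+00  1.15475704e-03  2.05571083e-01] [ 0.16185541  0.37368502 -0.80049977] [ 0.02525981  0.024956   -0.014063  ]
-0.12705648564804184 0.0003415182726027918
```

send_rows(
  increments=[
    [0, 1, -0.8, -0.2, 0],
    [0, 4, -0.8, -0.2, 0],
    [0, 8, -0.8, -0.2, 0],
    [0, 13, -0.8, -0.2, 0],
    [0, 18, -0.8, -0.2, 0],
    [0, 22, -0.8, -0.2, 0],
    [0, 26, -0.8, -0.2, 0],
    [0, 30, -0.8, -0.2, 0],
    [0, 33, -0.8, -0.2, 0],
    [0, 35, -0.8, -0.2, 0],
  ],
)

```text
time_s: 9.45
tcp_pos: [0.4846, -0.1416, 0.0484]
eef_rot: [3.142, 0.0, 0.206]
contact_force: [-0.1, 0.5, -1.9]
grip_width: 0.0131
gripper_force: 34.2
```

send_rows(
  increments=[
    [0, 1, 0, 0, 0],
    [0, 3, 0, 0, 0],
    [0, 5, 0, 0, 0],
    [0, 8, 0, 0, 0],
    [0, 11, 0, 0, 0],
    [0, 14, 0, 0, 0],
    [0, 17, 0, 0, 0],
    [0, 19, 0, 0, 0],
    [0, 20, 0, 0, 0],
    [0, 20, 0, 0, 0],
  ],
)

```text
time_s: 10.45
tcp_pos: [0.504, -0.1376, 0.0485]
eef_rot: [3.141, 0.0, 0.206]
contact_force: [0.5, 1.0, -1.7]
grip_width: 0.0129
gripper_force: 34.2
```

send_rows(
  increments=[
    [0, 1, 0, 0, 0],
    [0, 2, 0, 0, 0],
    [0, 4, 0, 0, 0],
    [0, 6, 0, 0, 0],
    [0, 8, 0, 0, 0],
    [0, 10, 0, 0, 0],
    [0, 12, 0, 0, 0],
    [0, 14, 0, 0, 0],
    [0, 15, 0, 0, 0],
    [0, 15, 0, 0, 0],
  ],
)

```text
time_s: 11.45
tcp_pos: [0.5187, -0.1345, 0.0485]
eef_rot: [3.141, -0.0, 0.206]
contact_force: [0.2, -0.1, -1.6]
grip_width: 0.0125
gripper_force: 34.2
```

Run:
```python
from h import *
s=get_state();print(s['time_s'],s['tcp_pos'],s['eef_rot'],s['contact_force'],s['wrist_torque'])
T=np.array(s['tcp_pos']);m=np.array([.5741,-.1230]);u=np.array([.9787,.2055]);t=np.array([.2055,-.9787]);print((T[:2]-m)@u+.102,(T[:2]-m)@t)
```

```text
11.45 [ 0.51872504 -0.13450606  0.04849276] [ 3.14144974e+00 -6.12478138e-05  2.05891885e-01] [ 0.18744551 -0.06849841 -1.57124184] [-0.00384024  0.01000573  0.06666505]
0.04544003355121161 -0.00011857045103885188
```

send_rows(
  increments=[
    [5, 0, 0, 0, 0],
    [19, 0, 0, 0, 0],
    [22, 0, 0, 0, 0],
    [27, 0, 0, 0, 0],
    [34, 0, 0, 0, 0],
    [42, 0, 0, 0, 0],
    [50, 0, 0, 0, 0],
    [50, 0, 0, 0, 0],
    [50, 0, 0, 0, 0],
    [50, 0, 0, 0, 0],
  ],
)

```text
time_s: 12.45
tcp_pos: [0.5186, -0.1345, 0.0485]
eef_rot: [3.141, -0.0, 0.206]
contact_force: [-0.0, 0.0, -0.5]
grip_width: 0.0429
gripper_force: 0.0
```

send_rows(
  increments=[
    [50, -2, 0, 0, 0],
    [50, -7, 0, 0, 0],
    [50, -13, 0, 0, 0],
    [50, -20, 0, 0, 0],
    [50, -28, 0, 0, 0],
    [50, -36, 0, 0, 0],
    [50, -43, 0, 0, 0],
    [50, -49, 0, 0, 0],
    [50, -53, 0, 0, 0],
    [50, -53, 0, 0, 0],
  ],
)

```text
time_s: 13.45
tcp_pos: [0.466, -0.1454, 0.0485]
eef_rot: [-3.141, 0.0, 0.205]
contact_force: [0.7, 0.3, -0.5]
grip_width: 0.0429
gripper_force: 0.0
```

Run:
```python
from h import *
s=get_state();print(s['time_s'],s['tcp_pos'],s['eef_rot'],s['contact_force'],s['grip_width'])
p,d=grab('wrist','w5');np.savez('pics/w5s.npz',**s);p2,_=grab('side','s5')
c=np.zeros((384,800,3),np.uint8);c[:,:400]=p[:,55:455,::-1]
c[:300,400:]=cv2.resize(p2[150:240,220:340,::-1],(400,300),interpolation=cv2.INTER_CUBIC)
cv2.imwrite('pics/c5.png',c)
```

```text
13.45 [ 0.46602907 -0.1453592   0.04850616] [-3.14143760e+00  3.55495726e-04  2.05325239e-01] [ 0.69028558  0.33097816 -0.4824918 ] 0.04290955228740001
```

View pics/c5.png

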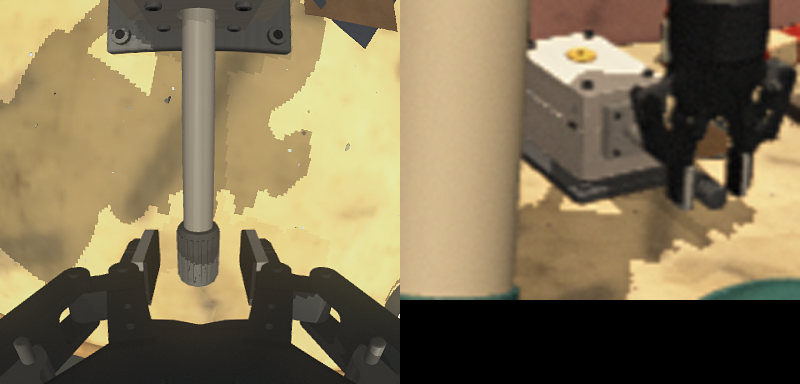

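The wrist crop shows the pin standing in the bore, with its head between the open pads at (198,255). The side crop shows the head between the fingers.

Run:
```python
from h import *
s=dict(np.load('pics/w5s.npz'));d=np.load('pics/w5.npz')['d']
c=camera_params('wrist');K,H=np.array(c['K']),np.array(c['hand_eye'])
def p3(u,v):
    q=np.array([u-K[0,2],v-K[1,2]]);r=np.hypot(*q);t=r/K[0,0];ray=np.r_[q/r*np.tan(t),1]
    return (H@np.r_[ray*np.median(d[v-1:v+2,u-1:u+2]),1])[:3]
for u,v in((253,40),(253,100),(253,160),(253,210),(253,235),(253,250),(253,265),(253,278)):
    t=p3(u,v);print(v,(t*1000).round(1),'top z mm',(1000*(s['tcp_pos'][2]-t[2])).round(1))
```

```text
40 [ 98.    0.3 -11.6] top z mm 60.1
100 [ 73.3   0.3 -10.2] top z mm 58.7
160 [48.4  0.2 -9. ] top z mm 57.5
210 [25.8  0.2 -7.5] top z mm 56.0
235 [14.6  0.2 -9.8] top z mm 58.4
250 [  7.1   0.2 -10. ] top z mm 58.5
265 [-1.1  0.1 -9.7] top z mm 58.2
278 [-8.5  0.1 -9.5] top z mm 58.0
```

send_rows(
  increments=[
    [50, 1, 0, 3, 0],
    [50, 2, 0, 6, 0],
    [50, 2, 0, 8, 0],
    [30, 2, 0, 8, 0],
    [20, 2, 0, 8, 0],
    [0, 2, 0, 8, 0],
    [0, 2, 0, 8, 0],
    [0, 2, 0, 8, 0],
    [0, 2, 0, 8, 0],
    [0, 2, 0, 8, 0],
  ],
  force=28,
)

```text
time_s: 14.55
tcp_pos: [0.4685, -0.1449, 0.0405]
eef_rot: [-3.142, 0.0, 0.206]
contact_force: [-1.3, 0.4, 0.2]
grip_width: 0.0192
gripper_force: 27.4
```

send_rows(
  increments=[
    [0, 0, 0, 0, 0],
    [0, 0, 0, -1, 0],
    [0, 0, 0, -2, 0],
    [0, 0, 0, -3, 0],
    [0, 0, 0, -4, 0],
    [0, 0, 0, -5, 0],
    [0, 0, 0, -6, 0],
    [0, 0, 0, -6, 0],
    [0, 0, 0, -6, 0],
    [0, 0, 0, -6, 0],
  ],
)

```text
time_s: 15.55
tcp_pos: [0.4686, -0.1449, 0.0465]
eef_rot: [3.142, 0.0, 0.206]
contact_force: [-0.6, 0.2, -1.7]
grip_width: 0.0196
gripper_force: 27.4
```

send_rows(
  increments=[
    [0, 1, 0, 0, 0],
    [0, 2, 0, 0, 0],
    [0, 3, 0, 0, 0],
    [0, 4, 0, 0, 0],
    [0, 5, 0, 0, 0],
    [0, 6, 0, 0, 0],
    [0, 7, 0, 0, 0],
    [0, 8, 0, 0, 0],
    [0, 9, 0, 0, 0],
    [0, 9, 0, 0, 0],
  ],
)

```text
time_s: 16.55
tcp_pos: [0.4777, -0.1431, 0.0465]
eef_rot: [3.141, -0.0, 0.206]
contact_force: [0.1, 0.6, -2.1]
grip_width: 0.019
gripper_force: 27.4
```

send_rows(
  increments=[
    [0, 1, 0, 0, 0],
    [0, 2, 0, 0, 0],
    [0, 3, 0, 0, 0],
    [0, 4, 0, 0, 0],
    [0, 5, 0, 0, 0],
    [0, 6, 0, 0, 0],
    [0, 6, 0, 0, 0],
    [0, 6, 0, 0, 0],
    [0, 6, 0, 0, 0],
    [0, 6, 0, 0, 0],
  ],
)

```text
time_s: 17.55
tcp_pos: [0.4835, -0.1419, 0.0465]
eef_rot: [3.141, -0.0, 0.206]
contact_force: [0.5, 0.5, -3.0]
grip_width: 0.0192
gripper_force: 27.4
```

send_rows(
  increments=[
    [0, 1, 0, 0, 0],
    [0, 2, 0, 0, 0],
    [0, 3, 0, 0, 0],
    [0, 4, 0, 0, 0],
    [0, 5, 0, 0, 0],
    [0, 6, 0, 0, 0],
    [0, 6, 0, 0, 0],
    [0, 6, 0, 0, 0],
    [0, 6, 0, 0, 0],
    [0, 6, 0, 0, 0],
  ],
)

```text
time_s: 18.55
tcp_pos: [0.4893, -0.1407, 0.0466]
eef_rot: [3.141, -0.0, 0.206]
contact_force: [0.4, -0.0, -2.0]
grip_width: 0.0191
gripper_force: 27.4
```

send_rows(
  increments=[
    [0, 1, 0, 0, 0],
    [0, 2, 0, 0, 0],
    [0, 3, 0, 0, 0],
    [0, 4, 0, 0, 0],
    [0, 5, 0, 0, 0],
    [0, 6, 0, 0, 0],
    [0, 6, 0, 0, 0],
    [0, 6, 0, 0, 0],
    [0, 6, 0, 0, 0],
    [0, 6, 0, 0, 0],
  ],
)

```text
time_s: 19.55
tcp_pos: [0.495, -0.1393, 0.0465]
eef_rot: [-3.142, 0.0, 0.206]
contact_force: [-2.1, 0.8, -1.8]
grip_width: 0.0188
gripper_force: 27.4
```

send_rows(
  increments=[
    [0, 1, 0, 0, 0],
    [0, 2, 0, 0, 0],
    [0, 3, 0, 0, 0],
    [0, 4, 0, 0, 0],
    [0, 5, 0, 0, 0],
    [0, 5, 0, 0, 0],
    [0, 5, 0, 0, 0],
    [0, 5, 0, 0, 0],
    [0, 5, 0, 0, 0],
    [0, 5, 0, 0, 0],
  ],
)

```text
time_s: 20.55
tcp_pos: [0.5006, -0.1384, 0.0466]
eef_rot: [3.141, -0.001, 0.206]
contact_force: [-0.4, 0.3, -1.5]
grip_width: 0.0192
gripper_force: 27.5
```

send_rows(
  increments=[
    [0, 0.4, 0, 0, 0],
    [0, 0.8, 0, 0, 0],
    [0, 1.2, 0, 0, 0],
    [0, 1.6, 0, 0, 0],
    [0, 2, 0, 0, 0],
    [0, 2.4, 0, 0, 0],
    [0, 2.8, 0, 0, 0],
    [0, 3.2, 0, 0, 0],
    [0, 3.6, 0, 0, 0],
    [0, 4, 0, 0, 0],
  ],
)

```text
time_s: 21.55
tcp_pos: [0.5039, -0.1375, 0.0465]
eef_rot: [3.142, 0.0, 0.206]
contact_force: [-2.9, -0.5, -0.9]
grip_width: 0.0188
gripper_force: 27.5
```

send_rows(
  increments=[
    [0, 0.2, 0, 0, 0],
    [0, 0.4, 0, 0, 0],
    [0, 0.6, 0, 0, 0],
    [0, 0.9, 0, 0, 0],
    [0, 1.1, 0, 0, 0],
    [0, 1.3, 0, 0, 0],
    [0, 1.5, 0, 0, 0],
    [0, 1.7, 0, 0, 0],
    [0, 1.9, 0, 0, 0],
    [0, 2.1, 0, 0, 0],
  ],
)

```text
time_s: 22.55
tcp_pos: [0.5059, -0.1371, 0.0465]
eef_rot: [3.142, 0.0, 0.206]
contact_force: [-2.5, -0.8, -0.3]
grip_width: 0.019
gripper_force: 27.5
```

send_rows(
  increments=[
    [0, 0.2, 0, 0, 0],
    [0, 0.4, 0, 0, 0],
    [0, 0.6, 0, 0, 0],
    [0, 0.9, 0, 0, 0],
    [0, 1.1, 0, 0, 0],
    [0, 1.3, 0, 0, 0],
    [0, 1.5, 0, 0, 0],
    [0, 1.7, 0, 0, 0],
    [0, 1.9, 0, 0, 0],
    [0, 2.1, 0, 0, 0],
  ],
)

```text
time_s: 23.55
tcp_pos: [0.508, -0.1367, 0.0465]
eef_rot: [3.142, 0.0, 0.206]
contact_force: [-2.2, -0.2, -1.2]
grip_width: 0.0191
gripper_force: 27.5
```

send_rows(
  increments=[
    [0, 0.2, 0, 0, 0],
    [0, 0.4, 0, 0, 0],
    [0, 0.7, 0, 0, 0],
    [0, 0.9, 0, 0, 0],
    [0, 1.2, 0, 0, 0],
    [0, 1.4, 0, 0, 0],
    [0, 1.7, 0, 0, 0],
    [0, 1.9, 0, 0, 0],
    [0, 2.2, 0, 0, 0],
    [0, 2.4, 0, 0, 0],
  ],
)

```text
time_s: 24.55
tcp_pos: [0.5104, -0.1362, 0.0465]
eef_rot: [3.141, 0.0, 0.206]
contact_force: [-2.7, 1.3, -1.7]
grip_width: 0.0188
gripper_force: 27.5
```

send_rows(
  increments=[
    [0, 0.2, 0, 0, 0],
    [0, 0.4, 0, 0, 0],
    [0, 0.7, 0, 0, 0],
    [0, 0.9, 0, 0, 0],
    [0, 1.2, 0, 0, 0],
    [0, 1.4, 0, 0, 0],
    [0, 1.7, 0, 0, 0],
    [0, 1.9, 0, 0, 0],
    [0, 2.2, 0, 0, 0],
    [0, 2.4, 0, 0, 0],
  ],
)

```text
time_s: 25.55
tcp_pos: [0.5127, -0.1357, 0.0465]
eef_rot: [3.141, -0.0, 0.206]
contact_force: [-2.6, 0.6, -1.3]
grip_width: 0.0195
gripper_force: 27.5
```

send_rows(
  increments=[
    [0, 0.2, 0, 0, 0],
    [0, 0.4, 0, 0, 0],
    [0, 0.7, 0, 0, 0],
    [0, 0.9, 0, 0, 0],
    [0, 1.2, 0, 0, 0],
    [0, 1.4, 0, 0, 0],
    [0, 1.7, 0, 0, 0],
    [0, 1.9, 0, 0, 0],
    [0, 2.2, 0, 0, 0],
    [0, 2.4, 0, 0, 0],
  ],
)

```text
time_s: 26.55
tcp_pos: [0.5154, -0.1353, 0.0466]
eef_rot: [3.141, -0.001, 0.206]
contact_force: [-0.1, 1.0, -1.5]
grip_width: 0.0188
gripper_force: 27.5
```

send_rows(
  increments=[
    [0, 0.1, 0, 0, 0],
    [0, 0.3, 0, 0, 0],
    [0, 0.5, 0, 0, 0],
    [0, 0.7, 0, 0, 0],
    [0, 0.9, 0, 0, 0],
    [0, 1.1, 0, 0, 0],
    [0, 1.3, 0, 0, 0],
    [0, 1.5, 0, 0, 0],
    [0, 1.6, 0, 0, 0],
    [0, 1.6, 0, 0, 0],
  ],
)

```text
time_s: 27.55
tcp_pos: [0.5168, -0.135, 0.0465]
eef_rot: [3.141, -0.0, 0.206]
contact_force: [-1.1, 0.3, -1.6]
grip_width: 0.0193
gripper_force: 27.5
```

send_rows(
  increments=[
    [0, 0.1, 0, 0, 0],
    [0, 0.3, 0, 0, 0],
    [0, 0.5, 0, 0, 0],
    [0, 0.7, 0, 0, 0],
    [0, 0.9, 0, 0, 0],
    [0, 1.1, 0, 0, 0],
    [0, 1.3, 0, 0, 0],
    [0, 1.5, 0, 0, 0],
    [0, 1.6, 0, 0, 0],
    [0, 1.6, 0, 0, 0],
  ],
)

```text
time_s: 28.55
tcp_pos: [0.518, -0.1346, 0.0465]
eef_rot: [-3.142, 0.0, 0.206]
contact_force: [-0.6, -0.8, -2.5]
grip_width: 0.0192
gripper_force: 27.4
```

send_rows(
  increments=[
    [0, 0.1, 0, 0, 0],
    [0, 0.3, 0, 0, 0],
    [0, 0.5, 0, 0, 0],
    [0, 0.7, 0, 0, 0],
    [0, 0.9, 0, 0, 0],
    [0, 1.1, 0, 0, 0],
    [0, 1.3, 0, 0, 0],
    [0, 1.5, 0, 0, 0],
    [0, 1.6, 0, 0, 0],
    [0, 1.6, 0, 0, 0],
  ],
)

```text
time_s: 29.55
tcp_pos: [0.5187, -0.1341, 0.0462]
eef_rot: [-3.141, 0.002, 0.206]
contact_force: [-5.2, -1.7, -2.2]
grip_width: 0.0191
gripper_force: 27.4
```

send_rows(
  increments=[
    [0, 0.2, 0, 0, 0],
    [0, 0.4, 0, 0, 0],
    [0, 0.6, 0, 0, 0],
    [0, 0.8, 0, 0, 0],
    [0, 1, 0, 0, 0],
    [0, 1, 0, 0, 0],
    [0, 1, 0, 0, 0],
    [0, 1, 0, 0, 0],
    [0, 1, 0, 0, 0],
    [0, 1, 0, 0, 0],
  ],
)

```text
time_s: 30.55
tcp_pos: [0.5188, -0.1339, 0.046]
eef_rot: [-3.14, 0.004, 0.206]
contact_force: [-6.0, -2.2, -2.7]
grip_width: 0.0191
gripper_force: 27.4
```

send_rows(
  increments=[
    [0, 0.3, 0, 0, 0],
    [0, 0.6, 0, 0, 0],
    [0, 0.9, 0, 0, 0],
    [0, 1.2, 0, 0, 0],
    [0, 1.5, 0, 0, 0],
    [0, 1.5, 0, 0, 0],
    [0, 1.5, 0, 0, 0],
    [0, 1.5, 0, 0, 0],
    [0, 1.5, 0, 0, 0],
    [0, 1.5, 0, 0, 0],
  ],
)

```text
time_s: 31.55
tcp_pos: [0.519, -0.1336, 0.0458]
eef_rot: [-3.14, 0.006, 0.206]
contact_force: [-8.9, -3.2, -0.1]
grip_width: 0.0193
gripper_force: 27.6
```

send_rows(
  increments=[
    [0, -1, 0, 0, 0],
    [0, -2, 0, 0, 0],
    [26, -2, 0, 0, 0],
    [30, -2, 0, 0, 0],
    [36, -2, 0, 0, 0],
    [44, -2, 0, 0, 0],
    [52, -2, 0, 0, 0],
    [60, -2, 0, 0, 0],
    [60, -2, 0, 0, 0],
    [60, -2, 0, 0, 0],
  ],
)

```text
time_s: 32.55
tcp_pos: [0.5203, -0.1341, 0.0465]
eef_rot: [3.142, -0.0, 0.206]
contact_force: [1.0, -0.0, 0.7]
grip_width: 0.0513
gripper_force: 0.0
```

send_rows(
  increments=[
    [60, 0, 0, -4, 0],
    [60, 0, 0, -12, 0],
    [60, -2, 0, -24, 0],
    [60, -6, 0, -40, 0],
    [60, -12, 0, -58, 0],
    [60, -20, 0, -78, 0],
    [60, -30, 0, -98, 0],
    [60, -36, 0, -112, 0],
    [60, -40, 0, -119, 0],
    [60, -40, 0, -120, 0],
  ],
)

```text
time_s: 33.55
tcp_pos: [0.4812, -0.1426, 0.168]
eef_rot: [3.14, -0.002, 0.205]
contact_force: [-0.1, -0.2, 0.1]
grip_width: 0.0512
gripper_force: 0.0
```

Run:
```python
from h import *
s=get_state();print(s['time_s'],s['tcp_pos'],s['eef_rot'],s['contact_force'],s['grip_width'])
p,d=grab('wrist','w6');p2,_=grab('scene','s6')
c=np.zeros((384,800,3),np.uint8);c[:,:400]=p[:,55:455,::-1]
c[:300,400:]=cv2.resize(p2[130:220,190:310,::-1],(400,300),interpolation=cv2.INTER_CUBIC)
cv2.imwrite('pics/c6.png',c)
print(wcast([(253,v) for v in (80,90,100,110,120,130,140,150,160)],.064,s)[:,:2].round(3).tolist())
```

```text
33.55 [ 0.48116879 -0.14261025  0.16804813] [ 3.13988926e+00 -2.11189813e-03  2.05489415e-01] [-0.12094106 -0.24032939  0.11966347] 0.05123764751390545
[[0.571, -0.124], [0.564, -0.125], [0.556, -0.127], [0.548, -0.129], [0.54, -0.13], [0.533, -0.132], [0.525, -0.133], [0.517, -0.135], [0.509, -0.137]]
```

View pics/c6.png

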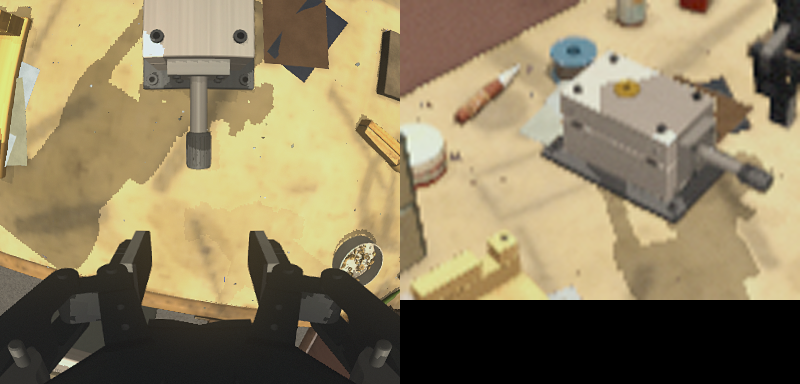

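The pin stands straight in the bore with its head free at about (199,150). It is about 97 mm deep, 25 mm past where the catch drag began, so it is home. Nothing touches it.

```bash
python3 -c "
from plant import *
print(job_done())"
```

```text
the job is handed in; nothing more can be done
None
```

The core pin is home in the mould: I fed it about 45 mm, let go, regripped it by the head and pushed it to about 97 mm deep, pressing it on the stop at about 9 N. The drag fell off about 5 mm short of the stop, as it should when the catch drops into the groove (felt, not seen). I then released it, left the other pin in the rack, and handed the job in with the arm clear after 34 s.

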